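# Snap the lid onto the crayon caddy

## Task

Close the blue crayon caddy with its green lid: tip the lid and hook the tongue on its front edge into the slot under the caddy's bridge, then swing the back of the lid down until the white spring clip snaps over it and the lid lies flat. Let go of the lid, and leave the orange lid where it lies; it belongs to something else.

Things in the scene. Friction and masses are not known exactly. Their poses are not given: they have to be found in the camera images.
- lid_grip (a point): Green lid lying right way up: plate 150 (x) x 116 x 6 mm; a bar handle on it 18 mm thick (x), 60 wide (y), 42 tall; a tongue 24 (x) x 60 x 6 mm, level with the plate, on its front (-x) edge. 0.14 kg. Point: inside the handle, mid-width, 26 mm above the plate's top, 32 above its underside; tongue tip 109 mm to -x, back edge 65 mm to +x. x runs from tongue to back edge, z up.
- lid_lip (a point): The middle of the tip of the green lid's tongue, half-way through its 6 mm thickness; axes as lid_grip.
- caddy: Blue open box, fixed. Origin on the table under its middle; x from slot (front) to clip (back), z up. Rim z = 60 mm, 116 mm wide, x -74 to 72. Slot open to +x, 80 mm wide (y -40 to 40): floor z = 60, bridge underside z = 78 (top 86), bridge's inner edge x = -82, back wall x = -100. Closed: lid flat on the rim, tongue under the bridge, its tip at or within 10 mm of the back wall.
- clip (a joint): White spring clip, 56 mm wide, on the caddy's back; value: m slid out to the caddy's +x (0 at rest, at most 0.016), spring 1.2 N plus 150 N/m. Its sloping face runs (caddy frame) from x = 83, z = 94 mm down to the nose at x = 68, z = 69. The lid's back edge pressed down on the slope (about 5 N) drives it out; then it springs back over the lid.
- odd_lid_center (a point): The orange lid, not for this caddy: a plate 150 x 116 x 6 mm without a tongue, with a round knob (diameter 36 mm, 30 mm tall) on its middle. This point is at its centre, 18 mm above the table.
Things that resemble listed ones, but are neither listed nor needed, are in the scene too. Of the things that look like the part that bears lid_grip, the largest one is meant.

How it is judged:
By the outcome, as a careful person would: the job done as asked, in the order asked, and still so for the second after the job is handed in, with the robot touching nothing.
It also fails if it takes over 45 s, if anything falls off the work surface, if the arm or the gripper's body presses on something with over 40 N, if the wrist force passes 120 N, or if a joint passes its speed limit or range.

## Robot

A 6-joint arm with a two-finger parallel gripper is mounted at the origin on the work surface. World frame = base frame: x ahead of the robot, y to its left, z up, the work surface at z = 0. Lengths are in mm, angles in rad, forces in N, time in s.
With the tool pointing down it reaches from about 325 to 775 mm from the base axis. Payload 5.5 kg.
Tool frame: the origin (TCP) lies on the front face of the gripper's body, between the roots of the fingers; the fingertips stand 80 mm ahead of it and the grasp point (between the pads) lies 61 mm ahead of it (manip.tcp_to_grasp is the distance from the TCP to the grasp point, in mm); x points along the fingers, y is the direction in which the jaws open and shut, and the axes are right-handed (so a half turn about x gives the same grasp; the last joint's range is limited). The gripper opens to 88 mm and grips with 3 to 60 N. Pads are 20 mm wide; open, the fingers measure 115 mm over their backs; the gripper's body (75 mm by 178 mm) begins 61 mm behind the grasp point.
Start: joints at [1.251, 0.091, 1.231, -0, 1.82, -0.057], TCP at [155.875, 579.413, 302.631] pointing down, gripper open.
Joint ranges: [-2.87, 2.87], [-0.86, 2.18], [0.17, 2.46], [-1.51, 4.65], [0.06, 2.69], [-2.65, 2.65]. Speed limits (rad/s): [2.57, 2.57, 3.01, 3.14, 3.14, 3.14].

## Interface

Orientations are given as a unit quaternion [x, y, z, w].
In Python, from bench import telemetry, snapshot, camera_model, manip, silhouettes gives the robot as it stands.
- The arm moves only by the tool play_rows, never from a script. Its argument "steps" is a list of rows, each a list of 7 numbers: the closure, from -1 (fully open) to 1 (shut), then the shift along the world's x, y, z in m, then the turn, a rotation vector about the world's x, y, z in degrees. In form: [[jaw, x, y, z, ax, ay, az], ...]. A call has 1 to 12 rows; each row shifts and turns the pose as measured when the row begins; what a row does not reach is not made up. A row lasts 1/12 s, in which the tool goes at most 41.7 mm and 7.16 degrees, less where a joint would pass 70% of its speed; a pose out of reach is approached as far as the arm can. A call is refused whole if a number of a shift passes 0.0417 or a number of a turn 7.16, either way. A call with a gripper value outside its range is refused whole. The fingers move at their own pace and stop on an object; "grip_force" is the grip in N (left out, the last holds). Time passes only in rows, so rows that do not move let the fingers close. It gives the time, the measured TCP pose, the force and the opening at its end, in the units of the state.
- telemetry.observe(): the state, without advancing time (a new reading comes with each control period).
- snapshot(name): name is "scene" or "side" or "wrist"; returns the picture (420x560x3 uint8, blue, green, red); there is no depth.
- camera_model(name): a dict with "fx", "fy", "cx", "cy" (pixels), "dist_coeffs" ([k1, k2, p1, p2, k3] as OpenCV has them; the pictures are not rectified), "extrinsics" (4x4, takes a point from camera to world coordinates). Camera axes: x right, y up, looking along -z (the intrinsics and any distortion apply to the point x, -y, -z); pixel columns grow to the right and rows downward; lengths in mm; the calibration is good to about 2 mm. A picture is of the moment at which its call begins: read the wrist's pose just before it. camera_model takes no time and is no camera call; for the wrist camera it gives the pose at the moment of the call.
- manip.finish_job(): hands the job in, once; it reports no verdict.
Trained networks look in the newest picture that a camera, given by its name, has taken for a name from the list of things; names that differ only in an ending like _2 or _b are one class to them, and where a whole thing is asked for, a point or a joint stands for the part that bears it (a point fixed in the world has none). Each returns a list of dicts, best first, with "p" (0 to 1); they miss things now and then, are a little off and sometimes report something else, mostly with a low value. They report only what shows in the picture. A call takes as long as a camera call. They do not tell look-alikes from the thing itself.
- silhouettes(camera, name): "pixels" (420x560 bool, what is visible of it) and "rect" ([left, top, right, bottom] in pixels, round what is visible of it).
The state is a dict: "t": time; "q": joint angles; "joint_velocities": joint speeds; "tau": joint torques, N m; "position": TCP position; "ee_rot": TCP orientation; "contact_force": force on the tool from outside, world axes, zero at the start; "ft_torque": the same for the moment, N m; "gripper_width": opening from 0.0 (shut) to 1.0 (fully open).
Only numpy, scipy, OpenCV 4.12 (cv2) and the standard library are available. Lean on these libraries where they do the work, as an engineer would, in place of code of your own. Each camera call takes 0.05 s, during which the arm holds its last target. There are 200 camera calls.

## Working session

There is one attempt and no reset: what is moved stays moved. The work goes in short steps, Python scripts to look and compute and a tool call to move; the robot and the scene stay as the last step left them, time stands still between calls to the robot, and variables do not carry over. Pictures are saved under pics/ and viewed, about 8 in all and at most 12, crops included, and the job is handed in when it is done.

Besides the shell and the picture viewer there is one more tool, called after ">>>" by a JSON object that holds its "fn" and its "kwargs", one argument or row to a line. play_rows: Moves the arm, as the interface text tells. Its arguments: {"type":"object","properties":{"steps":{"type":"array"},"grip_force":{"type":"number"}},"required":["steps"]}

```bash
mkdir -p pics; ls
python3 - <<'E'
from bench import *
import cv2,numpy as np
print(telemetry.observe())
ims=[]
for c in ["scene","side"]:
    im=snapshot(c); cv2.imwrite(f"pics/{c}0.png",im)
    for n in ["lid_grip","caddy","clip","odd_lid_center"]:
        for r in silhouettes(c,n): print(c,n,round(r["p"],2),r["rect"],r["pixels"].sum())
    m=camera_model(c); print({k:np.round(v,3).tolist() for k,v in m.items()})
a=cv2.imread("pics/scene0.png");b=cv2.imread("pics/side0.png")
cv2.imwrite("pics/both.png",cv2.resize(np.vstack([a,b]),None,fx=.71,fy=.71))
E
```

```text
pics
{'t': 0.0, 'q': array([ 1.25128923e+00,  9.18601028e-02,  1.23186139e+00,  1.84414784e-05,
        1.81979964e+00, -5.67091561e-02]), 'joint_velocities': array([ 0.00092922,  0.00060123, -0.00063099,  0.00061959,  0.00068414,
       -0.00179832]), 'tau': array([ 9.41745238e-04, -4.46466529e+01, -4.06436062e+01,  6.99689076e-02,
        2.97848799e-02, -1.25697566e-04]), 'position': array([155.82911137, 579.26856035, 301.51982047]), 'ee_rot': array([ 0.09197572,  0.70114481, -0.09331295,  0.70087739]), 'contact_force': array([-0.07866801, -1.01685839, -0.53631918]), 'ft_torque': array([ 0.02042491, -0.019166  , -0.03897762]), 'gripper_width': 0.9958291594176262}
scene lid_grip 0.88 [263.9, 222.1, 328.6, 303.0] 4482
scene lid_grip 0.67 [183.0, 172.4, 247.7, 211.8] 1943
scene lid_grip 0.65 [275.0, 161.0, 341.4, 207.1] 1888
scene caddy 0.62 [390.5, 173.1, 469.7, 282.5] 7006
scene clip 0.78 [423.2, 248.9, 458.8, 270.5] 649
scene clip 0.63 [264.3, 225.6, 326.8, 301.4] 4325
scene odd_lid_center 0.55 [110.6, 244.4, 177.8, 325.6] 4548
{'fx': 491.5, 'fy': 491.5, 'cx': 281.116, 'cy': 205.254, 'dist_coeffs': [-0.083, 0.0, 0.0, 0.0, 0.0], 'extrinsics': [[0.147, -0.784, 0.603, 1026.055], [0.989, 0.114, -0.092, -87.668], [0.003, 0.61, 0.793, 816.419], [0.0, 0.0, 0.0, 1.0]]}
side lid_grip 0.87 [279.4, 224.8, 339.1, 290.1] 2935
side lid_grip 0.66 [314.8, 156.6, 368.8, 207.0] 2018
side lid_grip 0.56 [162.8, 174.3, 265.6, 238.4] 4145
side lid_grip 0.38 [229.0, 93.5, 309.2, 139.0] 2415
side caddy 0.9 [94.1, 257.0, 234.5, 376.6] 10740
side clip 0.76 [95.0, 255.9, 131.4, 302.4] 737
side odd_lid_center 0.55 [229.2, 95.8, 308.1, 139.6] 2433
{'fx': 521.615, 'fy': 521.615, 'cx': 270.369, 'cy': 203.148, 'dist_coeffs': [0.057, 0.0, 0.0, 0.0, 0.0], 'extrinsics': [[-0.945, 0.256, -0.204, 244.902], [-0.327, -0.709, 0.625, 606.278], [0.015, 0.657, 0.754, 766.97], [0.0, 0.0, 0.0, 1.0]]}
```

View pics/scene0.png

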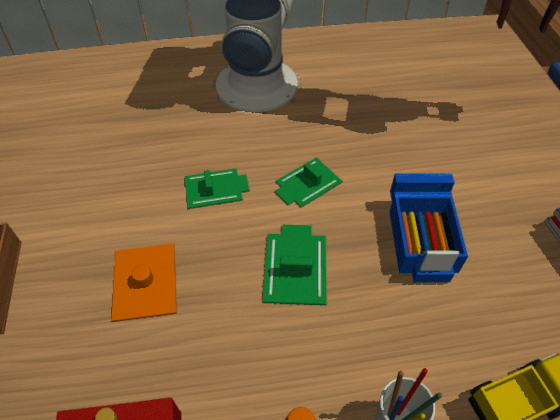

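View pics/side0.png

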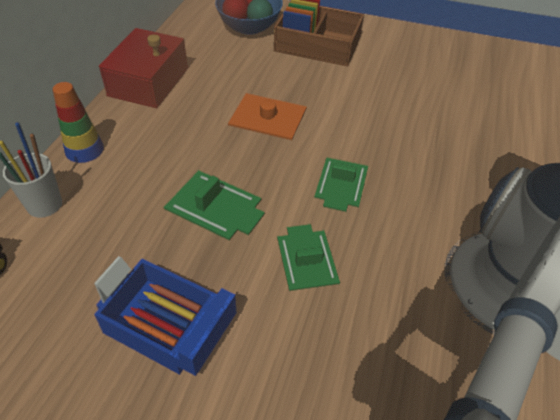

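The scene picture shows three green handled plates: (296,265) large, (215,187) small and (308,182) small. The orange lid is at (143,280) and the caddy at (428,228), with its clip toward the camera. I choose (296,265), seen in the side view at (212,205), because it is the largest. Next I fit the lid and caddy poses to both views.

```bash
cat > h.py <<'E'
from bench import *
import cv2,numpy as np
from scipy.optimize import minimize
def proj(m,P):
    E=np.array(m["extrinsics"]);R=np.diag([1,-1,-1.])@E[:3,:3].T
    t=-R@E[:3,3];K=np.array([[m["fx"],0,m["cx"]],[0,m["fy"],m["cy"]],[0,0,1]])
    return cv2.projectPoints(np.asarray(P,float),cv2.Rodrigues(R)[0],t,K,np.array(m["dist_coeffs"]))[0][:,0]
def box(x0,x1,y0,y1,z0,z1): return np.array([[x,y,z] for x in(x0,x1) for y in(y0,y1) for z in(z0,z1)],float)
# lid: origin at lid_grip xy, underside z=0
LID=[box(-85,65,-58,58,0,6),box(-109,-84,-30,30,0,6),box(-9,9,-30,30,0,48)]
CAD=[box(-74,72,-58,58,0,60),box(-104,-74,-58,58,0,60),box(-104,-82,-44,44,60,86)]
def place(b,p): 
    c,s=np.cos(p[2]),np.sin(p[2]); return b@np.array([[c,s,0],[-s,c,0],[0,0,1]])+[p[0],p[1],0]
def render(m,parts,p,S=4):
    I=np.zeros((420*S,560*S),np.uint8)
    for b in parts:
        q=cv2.convexHull(((proj(m,place(b,p))+.5)*S-.5).round().astype(np.int32)); cv2.fillConvexPoly(I,q,255)
    return cv2.resize(I,(560,420),interpolation=cv2.INTER_AREA)/255.
def fit(cams,masks,parts,p0):
    f=lambda p:sum(np.abs(render(m,parts,p)-k).sum()/k.sum() for m,k in zip(cams,masks))
    r=minimize(f,p0,method="Nelder-Mead",options=dict(initial_simplex=np.array([p0]+[np.array(p0)+d for d in np.diag([25,25,.25])]),xatol=.05,fatol=1e-5))
    return r.x,r.fun
def ground(m,uv,z):
    g=lambda p:((proj(m,[[p[0],p[1],z]])[0]-uv)**2).sum()
    return minimize(g,[450,0],method="Nelder-Mead").x
def hsvmask(im,lo,hi,rect,pad=6):
    k=cv2.inRange(cv2.cvtColor(im,cv2.COLOR_BGR2HSV),lo,hi)>0
    o=np.zeros_like(k);l,t,r,b=[int(v) for v in rect];o[t-pad:b+pad,l-pad:r+pad]=k[t-pad:b+pad,l-pad:r+pad];return o
E
python3 - <<'E'
from h import *
C=["scene","side"];cams=[camera_model(c) for c in C];ims=[cv2.imread(f"pics/{c}0.png") for c in C]
def fill(k):
    k=cv2.morphologyEx(k.astype(np.uint8),cv2.MORPH_CLOSE,np.ones((5,5)))
    cs,_=cv2.findContours(k,cv2.RETR_EXTERNAL,cv2.CHAIN_APPROX_NONE);o=np.zeros_like(k)
    cv2.drawContours(o,[max(cs,key=cv2.contourArea)],-1,1,-1);return o.astype(float)
lm=[fill(hsvmask(ims[0],(40,80,20),(85,255,255),[262,222,329,305])),fill(hsvmask(ims[1],(40,80,20),(85,255,255),[163,174,266,238]))]
cm=[fill(hsvmask(ims[0],(105,120,20),(128,255,255),[390,173,470,283])),fill(hsvmask(ims[1],(105,120,20),(128,255,255),[94,257,235,377]))]
for nm,ks,parts,uv,z in (("lid",lm,LID,(296,262),20),("cad",cm,CAD,(428,228),40)):
    g=ground(cams[0],uv,z);print(nm,"ground",g,[k.sum() for k in ks])
    best=min((fit(cams,ks,parts,[g[0],g[1],a]) for a in (-.3,0,.3)),key=lambda r:r[1])
    print(np.round(best[0],3),best[1])
    for i in range(2):
        print(C[i],fit([cams[i]],[ks[i]],parts,best[0]))
        for b in parts:
            q=proj(cams[i],place(b,best[0]))
            # draw on upscaled later
            globals().setdefault("D",[[],[]])[i].append(q)
out=[]
for i,(x,y) in enumerate([(255,165),(85,165)]):
    w,h=(225,150) if i==0 else (200,215)
    S=3;im=cv2.resize(ims[i][y:y+h,x:x+w],None,fx=S,fy=S,interpolation=cv2.INTER_CUBIC)
    for q in D[i]:
        q=((q-[x,y]+.5)*S).astype(int)
        for a in range(8):
            for b in range(a):
                if bin(a^b).count("1")==1: cv2.line(im,tuple(map(int,q[a])),tuple(map(int,q[b])),(255,0,255),1)
    out.append(im)
cv2.imwrite("pics/c0.png",out[0]);cv2.imwrite("pics/c1.png",cv2.resize(out[1],None,fx=.92,fy=.92))
E
```

```text
lid ground [557.47756195  12.96329932] [np.float64(4550.0), np.float64(3951.0)]
[ 5.68474e+02  9.33900e+00 -1.84000e-01] 0.061569121763145614
scene (array([ 5.68609055e+02,  9.92439767e+00, -1.89932792e-01]), np.float64(0.01821331609566904))
side (array([ 5.67805381e+02,  8.58525259e+00, -1.93063398e-01]), np.float64(0.03637103537947703))
cad ground [531.7726145  276.73157833] [np.float64(6800.0), np.float64(9517.0)]
[ 5.37535e+02  2.71695e+02 -1.67000e-01] 0.21062743952756668
scene (array([ 5.35950519e+02,  2.73573476e+02, -1.72112108e-01]), np.float64(0.0867047289504037))
side (array([ 5.41784170e+02,  2.68988717e+02, -1.47265773e-01]), np.float64(0.09796710530382165))
```

View pics/c0.png

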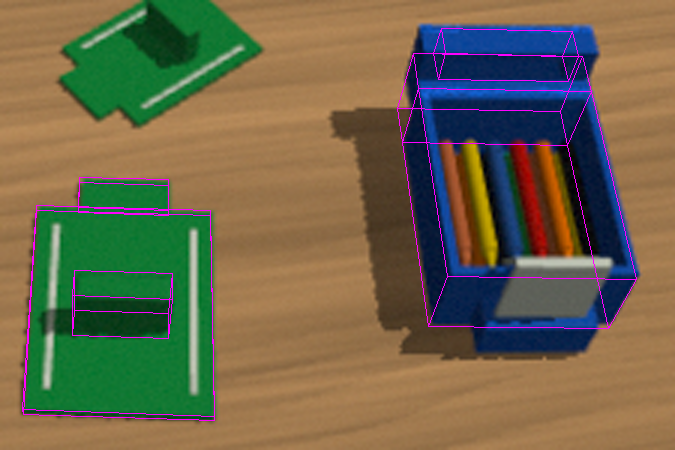

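View pics/c1.png

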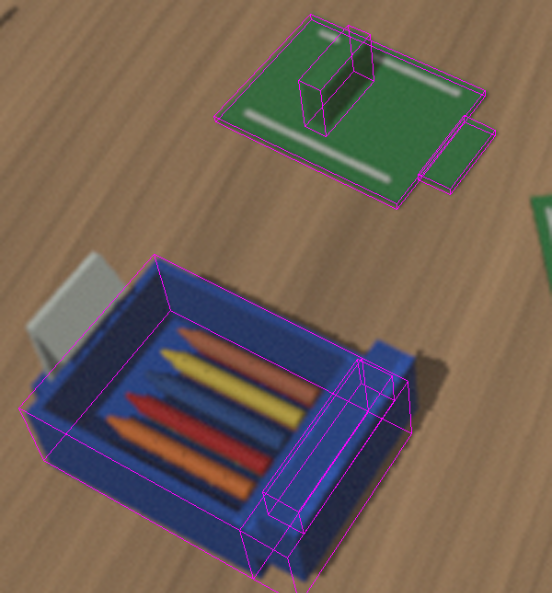

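The magenta outlines fit the lid well: tongue to the upper edge, 2 mm between the views. The caddy model needs a wider, deeper bridge and the clip's mounting block, so I refit with those sizes free.

```bash
cat > fitc.py <<'E'
from h import *
C=["scene","side"];cams=[camera_model(c) for c in C];ims=[cv2.imread(f"pics/{c}0.png") for c in C]
def fill(k):
    k=cv2.morphologyEx(k.astype(np.uint8),cv2.MORPH_CLOSE,np.ones((3,3)))
    cs,_=cv2.findContours(k,cv2.RETR_EXTERNAL,cv2.CHAIN_APPROX_NONE);o=np.zeros_like(k)
    cv2.drawContours(o,[max(cs,key=cv2.contourArea)],-1,1,-1);return o.astype(float)
R=[[390,173,470,287],[94,257,235,377]]
cm=[fill(hsvmask(im,(100,100,15),(130,255,255),r)) for im,r in zip(ims,R)]
dc=[]
for im,r in zip(ims,[[423,248,459,271],[95,254,131,303]]):
    k=hsvmask(im,(0,0,70),(180,70,255),r).astype(np.uint8);dc.append(1-cv2.dilate(k,np.ones((5,5))))
def parts(s): # front x, bridge hw, block x, block hw, block z0, z1, front z0
    return [box(-74,72,-58,58,0,60),box(s[0],-82,-s[1],s[1],s[6],86),box(s[0],-70,-s[1],s[1],s[6],60),box(72,72+s[2],-s[3],s[3],s[4],s[5])]
def f(v,ii=(0,1)):
    ps=parts(v[3:]);p=[v[0],v[1],v[2]/100]
    return sum((np.abs(render(cams[i],ps,p,3)-cm[i])*dc[i]).sum() for i in ii)
v0=np.array([537,272,-17,-106,56,18,30,20,50,20.]);st=[8,8,8,-6,4,5,5,-8,8,15]
for _ in range(3):
    r=minimize(f,v0,method="Nelder-Mead",options=dict(initial_simplex=np.array([v0]+[v0+d for d in np.diag(st)]),xatol=.05,fatol=.5,maxfev=1500));v0=r.x;st=[s*-.5 for s in st]
print(np.round(v0,2),r.fun)
for i in (0,1):
    g=lambda w:f(np.r_[w,v0[3:]],(i,));q=minimize(g,v0[:3],method="Nelder-Mead",options=dict(initial_simplex=np.array([v0[:3]]+[v0[:3]+d for d in np.diag([6,6,6])])));print(C[i],np.round(q.x,2),q.fun)
out=[]
for i,(x,y,w,h) in enumerate([(380,160,100,140),(85,240,160,145)]):
    S=4;im=cv2.resize(ims[i][y:y+h,x:x+w],None,fx=S,fy=S,interpolation=cv2.INTER_CUBIC)
    for bb in parts(v0[3:]):
        q=((proj(cams[i],place(bb,[v0[0],v0[1],v0[2]/100]))-[x,y]+.5)*S).astype(int)
        for a in range(8):
            for b in range(a):
                if bin(a^b).count("1")==1: cv2.line(im,tuple(map(int,q[a])),tuple(map(int,q[b])),(255,0,255),1)
    out.append(cv2.resize(im,(w*560//h,560)))
o=np.hstack(out);cv2.imwrite("pics/c2.png",cv2.resize(o,None,fx=min(1,790/o.shape[1]),fy=min(1,790/o.shape[1])))
E
time python3 fitc.py
```

```text
[ 535.41  271.8   -16.   -105.08   56.21   25.43   32.69   12.07   38.1
   30.06] 418.7450980392157
scene [535.8  273.35 -15.9 ] 108.29411764705883
side [534.56 270.74 -15.86] 183.49803921568628
real	0m5.012s
user	0m7.985s
sys	0m1.722s
```

View pics/c2.png

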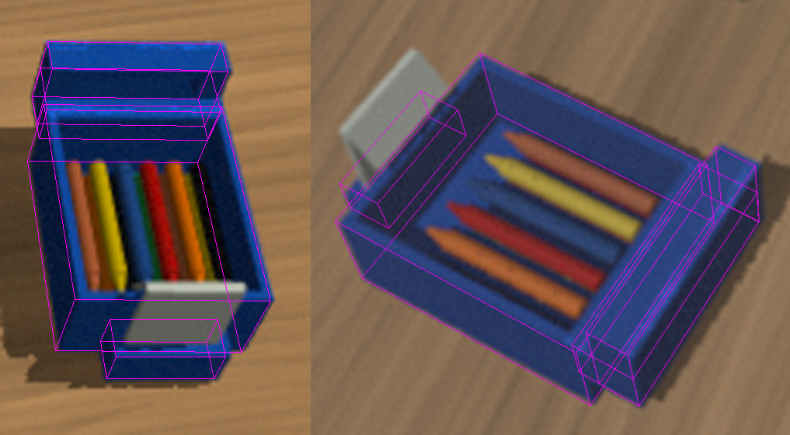

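The caddy outline now fits both views: origin about (535,272), yaw -0.16. The lid is at (568,9), yaw -0.188. Both are consistent with the given sizes and reach. Next I work out the grasp move.

```bash
cat > g.py <<'E'
from h import *
from scipy.spatial.transform import Rotation as Ro
def goal(grip,yaw,tilt,flip=1):
    # tilt>0: back of lid up. returns TCP pos, R
    L=Ro.from_euler("z",yaw)*Ro.from_rotvec([0,-np.radians(tilt),0])
    M=L.as_matrix();x=-M[:,2];y=flip*M[:,0];T=np.c_[x,y,np.cross(x,y)]
    return np.array(grip)-61*x,Ro.from_matrix(T)
def delta(pos,R):
    s=telemetry.observe();d=pos-s["position"];r=(R*Ro.from_quat(s["ee_rot"]).inv()).as_rotvec(degrees=True)
    print("t",round(s["t"],2),"pos",s["position"].round(1),"q",s["q"].round(2),"F",s["contact_force"].round(1),"w",round(s["gripper_width"],3))
    print("shift mm",d.round(1),"turn",r.round(2))
def cad(x,y,z,p=(535.4,272,-.16)): return place(np.array([[x,y,z]],float),p)[0]
def lidgoal(tipx,tipz,tilt,p=(535.4,272,-.16),flip=1): # tip centre in caddy frame
    a=np.radians(tilt);gx=tipx+109*np.cos(a)-29*np.sin(a);gz=tipz+109*np.sin(a)+29*np.cos(a)
    return goal(cad(gx,0,gz,p),p[2],tilt,flip)
E
python3 - <<'E'
from g import *
for f in(1,-1): delta(*goal([568.3,9.3,32],-.188,0,f))
E
```

```text
t 0.5 pos [155.9 579.4 302.6] q [ 1.25  0.09  1.23 -0.    1.82 -0.06] F [ 0.4 -0.4 -0. ] w 1.003
shift mm [ 412.4 -570.1 -209.6] turn [  0.    -0.   -85.72]
t 0.5 pos [155.9 579.4 302.6] q [ 1.25  0.09  1.23 -0.    1.82 -0.06] F [ 0.4 -0.4 -0. ] w 1.003
shift mm [ 412.4 -570.1 -209.6] turn [ 0.    0.   94.28]
```

>>> {"fn": "play_rows", "kwargs": {
  "steps": [
    [-1,0.0206,-0.0285,0,0,0,-4.29],
    [-1,0.0206,-0.0285,0,0,0,-4.29],
    [-1,0.0206,-0.0285,0,0,0,-4.29],
    [-1,0.0206,-0.0285,0,0,0,-4.29],
    [-1,0.0206,-0.0285,0,0,0,-4.29],
    [-1,0.0206,-0.0285,0,0,0,-4.29],
    [-1,0.0206,-0.0285,0,0,0,-4.29],
    [-1,0.0206,-0.0285,0,0,0,-4.29],
    [-1,0.0206,-0.0285,0,0,0,-4.29],
    [-1,0.0206,-0.0285,0,0,0,-4.29],
    [-1,0.0206,-0.0285,0,0,0,-4.29],
    [-1,0.0206,-0.0285,0,0,0,-4.29]
  ],
  "grip_force": 40
}}

```text
t: 1.5
position: [405.4, 225.5, 301.0]
ee_rot: [0.397, 0.586, -0.395, 0.585]
contact_force: [0.6, -0.7, 0.0]
gripper_width: 1.0
```

>>> {"fn": "play_rows", "kwargs": {
  "steps": [
    [-1,0.0206,-0.0285,0,0,0,-4.29],
    [-1,0.0206,-0.0285,0,0,0,-4.29],
    [-1,0.0206,-0.0285,0,0,0,-4.29],
    [-1,0.0206,-0.0285,0,0,0,-4.29],
    [-1,0.0206,-0.0285,-0.015,0,0,-4.29],
    [-1,0.0206,-0.0285,-0.015,0,0,-4.29],
    [-1,0.0206,-0.0285,-0.02,0,0,-4.29],
    [-1,0.0206,-0.0285,-0.02,0,0,-4.29],
    [-1,0,0,-0.02,0,0,0],
    [-1,0,0,0,0,0,0]
  ]
}}

```text
t: 2.33
position: [578.4, -22.7, 211.1]
ee_rot: [0.564, 0.427, -0.558, 0.434]
contact_force: [-0.1, 0.3, -1.5]
gripper_width: 1.0
```

Run:
```python
from g import *
delta(*goal([568.3,9.3,32],-.188,0,1))
m=camera_model("wrist");im=snapshot("wrist")
for p,c in (([568.3,9.3,-.188],(255,0,255)),):
  for bb in LID:
    q=proj(m,place(bb,p)).round().astype(int)
    for a in range(8):
        for b in range(a):
            if bin(a^b).count("1")==1: cv2.line(im,tuple(map(int,q[a])),tuple(map(int,q[b])),c,1)
cv2.imwrite("pics/w1.png",im)
```

```text
t 2.33 pos [578.4 -22.7 211.1] q [-0.1   0.03  1.46 -0.    1.64  0.16] F [-0.1  0.3 -1.5] w 1.0
shift mm [ -10.1   32.  -118.1] turn [0.08 0.79 4.23]
```

View pics/w1.png

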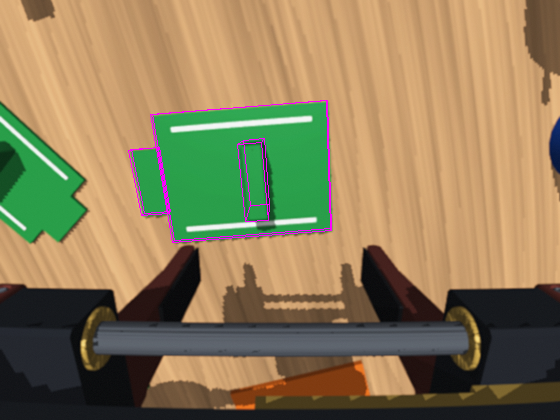

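The wrist view shows the large lid at (240,170) matching the prediction to about 1–2 px. Next I align and descend.

>>> {"fn": "play_rows", "kwargs": {
  "steps": [
    [-1,-0.005,0.016,-0.01,0,0.4,2.1],
    [-1,-0.005,0.016,-0.02,0,0.4,2.1],
    [-1,0,0,-0.02,0,0,0],
    [-1,0,0,0,0,0,0],
    [-1,0,0,0,0,0,0]
  ]
}}

```text
t: 2.8
position: [569.3, 13.2, 171.8]
ee_rot: [0.546, 0.45, -0.54, 0.457]
contact_force: [-0.9, 0.1, 0.2]
gripper_width: 1.0
```

Run:
```python
from g import *
delta(*goal([568.3,9.3,32],-.188,0,1))
```

```text
t 2.8 pos [569.3  13.2 171.8] q [-0.04  0.01  1.54 -0.    1.57  0.14] F [-0.9  0.1  0.2] w 1.0
shift mm [ -1.   -3.9 -78.8] turn [ 0.11  0.76 -0.46]
```

>>> {"fn": "play_rows", "kwargs": {
  "steps": [
    [-1,-0.001,-0.002,-0.02,0.1,0.7,-0.4],
    [-1,0,-0.001,-0.02,0,0,0],
    [-1,0,0,-0.016,0,0,0],
    [-1,0,0,-0.008,0,0,0],
    [-1,0,0,-0.004,0,0,0],
    [-1,0,0,0,0,0,0],
    [-1,0,0,0,0,0,0]
  ]
}}

```text
t: 3.38
position: [571.0, 10.4, 109.2]
ee_rot: [0.548, 0.448, -0.541, 0.454]
contact_force: [0.0, 0.3, 1.0]
gripper_width: 0.999
```

Run:
```python
from g import *
delta(*goal([568.3,9.3,32],-.188,0,1))
```

```text
t 3.38 pos [571.   10.4 109.2] q [-0.04  0.05  1.61  0.    1.46  0.15] F [0.  0.3 1. ] w 0.999
shift mm [ -2.7  -1.1 -16.2] turn [ 0.03  0.75 -0.05]
```

>>> {"fn": "play_rows", "kwargs": {
  "steps": [
    [-1,-0.002,-0.001,-0.01,0,0.8,0],
    [-1,-0.001,0,-0.006,0,0.8,0],
    [-1,0,0,-0.002,0,0.4,0],
    [-1,0,0,0,0,0,0]
  ]
}}

```text
t: 3.72
position: [569.0, 9.0, 92.5]
ee_rot: [-0.539, -0.455, 0.55, -0.446]
contact_force: [-0.3, 0.4, -0.3]
gripper_width: 0.998
```

Run:
```python
from g import *
delta(*goal([568.3,9.3,32],-.188,0,1))
```

```text
t 3.72 pos [569.    9.   92.5] q [-0.04  0.09  1.61 -0.    1.47  0.14] F [-0.3  0.4 -0.3] w 0.998
shift mm [-0.7  0.3  0.5] turn [ 0.04 -1.2  -0.03]
```

>>> {"fn": "play_rows", "kwargs": {
  "steps": [
    [-1,-0.0005,0,0,0,-1.2,0],
    [-1,0,0,0,0,0,0],
    [1,0,0,0,0,0,0],
    [1,0,0,0,0,0,0],
    [1,0,0,0,0,0,0],
    [1,0,0,0,0,0,0],
    [1,0,0,0,0,0,0],
    [1,0,0,0,0,0,0],
    [1,0,0,0,0,0,0],
    [1,0,0,0,0,0,0]
  ],
  "grip_force": 40
}}

```text
t: 4.55
position: [569.0, 9.0, 93.7]
ee_rot: [0.546, 0.45, -0.544, 0.452]
contact_force: [0.4, 0.3, -0.6]
gripper_width: 0.434
```

Run:
```python
from g import *
delta(*goal([568.3,9.3,32],-.188,0,1))
```

```text
t 4.55 pos [569.    9.   93.7] q [-0.04  0.07  1.63 -0.    1.44  0.14] F [ 0.4  0.3 -0.6] w 0.434
shift mm [-0.7  0.3 -0.7] turn [ 0.04  0.23 -0.03]
```

Still closing; continue.

>>> {"fn": "play_rows", "kwargs": {
  "steps": [
    [1,0,0,0,0,0,0],
    [1,0,0,0,0,0,0],
    [1,0,0,0,0,0,0],
    [1,0,0,0,0,0,0],
    [1,0,0,0,0,0,0],
    [1,0,0,0,0,0,0]
  ]
}}

```text
t: 5.05
position: [569.0, 9.1, 93.9]
ee_rot: [0.545, 0.45, -0.544, 0.452]
contact_force: [0.0, -0.1, 0.5]
gripper_width: 0.205
```

>>> {"fn": "play_rows", "kwargs": {
  "steps": [
    [1,0,0,0.01,0,0,0],
    [1,0,0,0.02,0,0,0],
    [1,0,0,0.025,0,0,0],
    [1,0,0,0.025,0,0,0],
    [1,0,0,0.025,0,0,0],
    [1,0,0,0.025,0,0,0],
    [1,0,0,0.02,0,0,0],
    [1,0,0,0.01,0,0,0],
    [1,0,0,0,0,0,0]
  ]
}}

```text
t: 5.8
position: [565.2, 9.2, 261.6]
ee_rot: [-0.544, -0.451, 0.545, -0.451]
contact_force: [0.7, 0.2, 0.0]
gripper_width: 0.203
```

Run:
```python
from g import *
delta(*lidgoal(-60,96,15))
delta(*lidgoal(-68,66,15))
```

```text
t 5.8 pos [565.2   9.2 261.6] q [-0.04 -0.01  1.4  -0.    1.75  0.14] F [0.7 0.2 0. ] w 0.203
shift mm [ -8.1 259.3 -50.5] turn [ -2.55 -14.88   1.56]
t 5.8 pos [565.2   9.2 261.6] q [-0.04 -0.01  1.4  -0.    1.75  0.14] F [0.7 0.2 0. ] w 0.203
shift mm [-16.  260.6 -80.5] turn [ -2.55 -14.88   1.56]
```

>>> {"fn": "play_rows", "kwargs": {
  "steps": [
    [1,0,0.015,0,-0.25,-1.5,0.15],
    [1,-0.001,0.025,0,-0.25,-1.5,0.15],
    [1,-0.001,0.025,0,-0.25,-1.5,0.15],
    [1,-0.001,0.025,0,-0.25,-1.5,0.15],
    [1,-0.001,0.025,0,-0.25,-1.5,0.15],
    [1,-0.001,0.025,0,-0.25,-1.5,0.15],
    [1,-0.001,0.025,0,-0.25,-1.5,0.15],
    [1,-0.001,0.025,0,-0.25,-1.5,0.15],
    [1,-0.001,0.02,0,-0.25,-1.5,0.15],
    [1,0,0.01,0,-0.25,-1,0.15],
    [1,0,0,0,0,0,0],
    [1,0,0,0,0,0,0]
  ]
}}

```text
t: 6.8
position: [552.2, 237.0, 244.3]
ee_rot: [0.589, 0.386, -0.48, 0.523]
contact_force: [0.3, -0.2, -1.1]
gripper_width: 0.205
```

Run:
```python
from g import *
delta(*lidgoal(-60,96,15))
for c in ("scene","side"): cv2.imwrite(f"pics/{c}1.png",snapshot(c))
a=cv2.imread("pics/scene1.png")[130:330,340:540];b=cv2.imread("pics/side1.png")[150:380,60:290]
cv2.imwrite("pics/m1.png",np.hstack([cv2.resize(a,(395,395)),cv2.resize(b,(395,395))]))
```

```text
t 6.8 pos [552.2 237.  244.3] q [ 0.41 -0.05  1.49 -0.14  1.5   0.57] F [ 0.3 -0.2 -1.1] w 0.205
shift mm [  5.   31.5 -33.1] turn [ 0.26 -0.85  0.15]
```

View pics/m1.png

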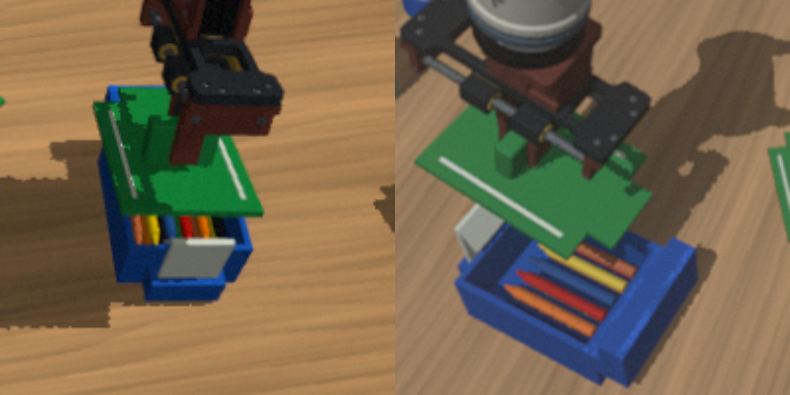

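Scene crop: the lid is held level in roll, with its back up and the tongue toward the bridge at about (130,100). The side crop agrees. I continue over the caddy.

>>> {"fn": "play_rows", "kwargs": {
  "steps": [
    [1,0.002,0.015,-0.008,0.2,-0.6,0.1],
    [1,0.001,0.01,-0.01,0,-0.6,0],
    [1,0,0.003,-0.006,0,0,0],
    [1,0,0,0,0,0,0],
    [1,0,0,0,0,0,0]
  ]
}}

```text
t: 7.32
position: [557.3, 262.5, 218.1]
ee_rot: [0.597, 0.38, -0.474, 0.524]
contact_force: [0.1, 0.0, -1.0]
gripper_width: 0.201
```

```bash
cat > ov.py <<'E'
from g import *
import sys
def ov(name,crops,p=(535.4,272,-.16)):
    s=telemetry.observe();T=Ro.from_quat(s["ee_rot"]).as_matrix()
    L=np.c_[T[:,1],np.cross(-T[:,0],T[:,1]),-T[:,0]];o=s["position"]+T[:,0]*62
    print("tip caddy frame",((o+L@[-109,0,-29]-[p[0],p[1],0])@np.array([[np.cos(p[2]),-np.sin(p[2]),0],[np.sin(p[2]),np.cos(p[2]),0],[0,0,1]])).round(1))
    out=[]
    for c,(x,y,w,h) in crops.items():
        im=snapshot(c);cv2.imwrite(f"pics/raw_{name}_{c}.png",im);m=camera_model(c);S=395/w
        im=cv2.resize(im[y:y+h,x:x+w],None,fx=S,fy=S,interpolation=cv2.INTER_CUBIC)
        for parts,col in (([(b-[0,0,32])@L.T+o for b in LID],(255,0,255)),([place(b,p) for b in (CAD[0],box(-105,-82,-56,56,30,86))],(0,255,255))):
            for P in parts:
                q=((proj(m,P)-[x,y]+.5)*S).astype(int)
                for a in range(8):
                    for b in range(a):
                        if bin(a^b).count("1")==1: cv2.line(im,tuple(map(int,q[a])),tuple(map(int,q[b])),col,1)
        out.append(cv2.resize(im,(395,int(395*h/w))))
    H=max(i.shape[0] for i in out);cv2.imwrite(f"pics/{name}.png",np.hstack([cv2.copyMakeBorder(i,0,H-i.shape[0],0,0,0) for i in out]))
E
python3 - <<'E'
from ov import *
delta(*lidgoal(-60,96,15));delta(*lidgoal(-66,66,15))
ov("m2",{"scene":(370,140,120,150),"side":(80,200,180,185)})
E
```

```text
t 7.32 pos [557.3 262.5 218.1] q [ 0.45 -0.02  1.51 -0.16  1.43  0.63] F [ 0.1  0.  -1. ] w 0.201
shift mm [-0.2  6.  -7. ] turn [0.01 0.38 0.51]
t 7.32 pos [557.3 262.5 218.1] q [ 0.45 -0.02  1.51 -0.16  1.43  0.63] F [ 0.1  0.  -1. ] w 0.201
shift mm [ -6.2   6.9 -37. ] turn [0.01 0.38 0.51]
tip caddy frame [-57.8  -5.1 101.4]
```

View pics/m2.png

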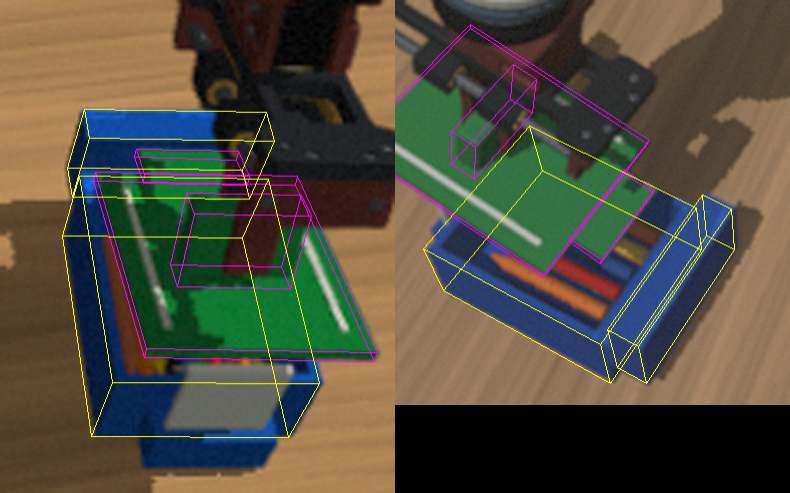

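The magenta lid prediction matches both views, and so does the yellow caddy outline. I lower to pre-insert height.

>>> {"fn": "play_rows", "kwargs": {
  "steps": [
    [1,-0.001,0.004,-0.01,0,0.2,0.3],
    [1,-0.002,0.003,-0.012,0,0.2,0.2],
    [1,-0.001,0,-0.008,0,0,0],
    [1,0,0,-0.002,0,0,0],
    [1,0,0,0,0,0,0],
    [1,0,0,0,0,0,0]
  ]
}}

```text
t: 7.92
position: [553.1, 268.9, 183.6]
ee_rot: [0.594, 0.384, -0.474, 0.524]
contact_force: [-0.4, -0.2, -1.2]
gripper_width: 0.202
```

Run:
```python
from ov import *
delta(*lidgoal(-66,67,15));ov("m3",{"scene":(370,140,120,150),"side":(80,200,180,185)})
```

```text
t 7.92 pos [553.1 268.9 183.6] q [ 0.46 -0.    1.56 -0.15  1.38  0.64] F [-0.4 -0.2 -1.2] w 0.202
shift mm [-1.9  0.5 -1.5] turn [-0.01 -0.01  0.06]
tip caddy frame [-63.8  -0.1  67.6]
```

>>> {"fn": "play_rows", "kwargs": {
  "steps": [
    [1,-0.006,0.001,-0.001,0,0,0],
    [1,-0.007,0.001,0,0,0,0],
    [1,-0.006,0.001,0,0,0,0],
    [1,-0.003,0.0005,0,0,0,0],
    [1,0,0,0,0,0,0],
    [1,0,0,0,0,0,0]
  ]
}}

```text
t: 8.52
position: [529.1, 273.2, 185.5]
ee_rot: [0.595, 0.384, -0.473, 0.525]
contact_force: [-0.3, -0.5, -0.5]
gripper_width: 0.203
```

Run:
```python
from ov import *
delta(*lidgoal(-97,66.5,15));ov("m3",{"scene":(370,140,120,150),"side":(80,200,180,185)})
```

```text
t 8.52 pos [529.1 273.2 185.5] q [ 0.49 -0.06  1.61 -0.16  1.38  0.66] F [-0.3 -0.5 -0.5] w 0.203
shift mm [-8.5  1.2 -3.9] turn [-0.13  0.21  0.05]
tip caddy frame [-87.7   0.6  69.1]
```

View pics/m3.png

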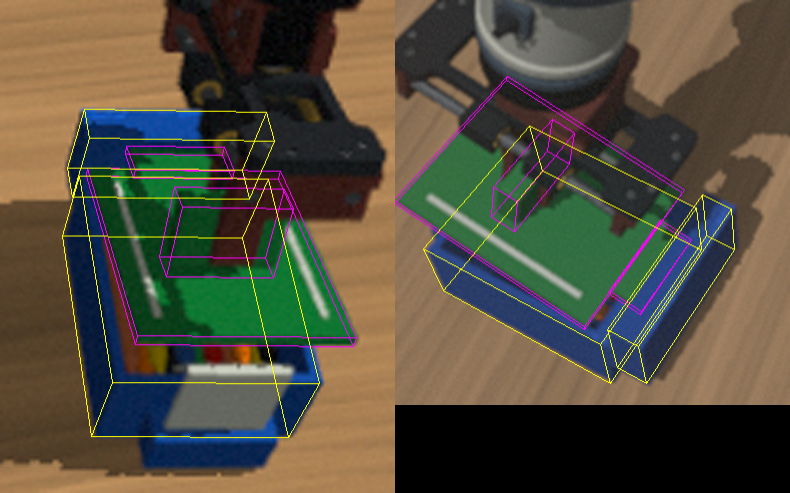

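Run:
```python
from g import *
T=Ro.from_quat(telemetry.observe()["ee_rot"]).as_matrix();L=np.c_[T[:,1],np.cross(-T[:,0],T[:,1]),-T[:,0]];o=telemetry.observe()["position"]+T[:,0]*62
for c in("scene","side"):
    im=cv2.imread(f"pics/raw_m3_{c}.png");m=camera_model(c);h=cv2.cvtColor(im,cv2.COLOR_BGR2HSV)
    for y in(-25,-15,0,15,25):
        row=""
        for x in range(-90,-116,-1):
            u,v=proj(m,[o+L@[x,y,-26]])[0].round().astype(int);H,S,V=h[v,u];row+="G" if 40<H<88 and S>80 else "B" if 100<H<130 and S>80 else "."
        # local x where bridge edge (caddy -82, z86 or 78) would occlude
        u=proj(m,[cad(-82,y,86)])[0];xs=np.arange(-114,-80,.5);d=[np.hypot(*(proj(m,[o+L@[x,y,-26]])[0]-u)) for x in xs]
        print(c,y,row,"bridge edge at",xs[np.argmin(d)],round(min(d),1))
```

```text
scene -25 GGGGGGGGGGGGGGGGGGBBBBBBBB bridge edge at -114.0 2.3
scene -15 GGGGGGGGGGGGGGGGGGBBBBBBBB bridge edge at -113.5 2.4
scene 0 GGGGGGGGGGGGGGGGGGGBBBBBBB bridge edge at -113.5 2.5
scene 15 GGGGGGGGGGGGGGG....BBBBBBB bridge edge at -113.0 2.6
scene 25 .......................... bridge edge at -113.0 2.7
side -25 GGGGGGGGGBBBBBBBBBBBBBBBBB bridge edge at -98.0 3.6
side -15 GGGGGGGGGGBBBBBBBBBBBBBBBB bridge edge at -98.0 3.5
side 0 GGGGGGGGG.BBBBBBBBBBBBBBBB bridge edge at -98.5 3.5
side 15 GGGGGGGGG.BBBBBBBBBBBBBBBB bridge edge at -98.5 3.4
side 25 GGGGGGGGG..BBBBBBBBBBBBBBB bridge edge at -98.5 3.3
```

In the side view the green stops exactly at the bridge edge, so the tongue is under the bridge. I push it deeper.

>>> {"fn": "play_rows", "kwargs": {
  "steps": [
    [1,-0.003,0.0004,-0.002,0,0.1,0],
    [1,-0.003,0.0003,-0.002,0,0.1,0],
    [1,-0.003,0.0003,-0.001,0,0,0],
    [1,-0.001,0,0,0,0,0],
    [1,0,0,0,0,0,0],
    [1,0,0,0,0,0,0]
  ]
}}

```text
t: 9.12
position: [518.6, 274.0, 179.4]
ee_rot: [0.594, 0.384, -0.474, 0.524]
contact_force: [-0.2, -0.3, -2.2]
gripper_width: 0.202
```

Run:
```python
from ov import *
for a in (15,10,5,0): delta(*lidgoal(-98,63.5,a))
ov("m4",{"scene":(370,140,120,150),"side":(80,200,180,185)})
```

```text
t 9.12 pos [518.6 274.  179.4] q [ 0.5  -0.08  1.63 -0.16  1.38  0.68] F [-0.2 -0.3 -2.2] w 0.202
shift mm [ 1.   0.6 -0.7] turn [-0.1  -0.06  0.09]
t 9.12 pos [518.6 274.  179.4] q [ 0.5  -0.08  1.63 -0.16  1.38  0.68] F [-0.2 -0.3 -2.2] w 0.202
shift mm [10.6 -1.  -8.3] turn [0.7  4.88 0.1 ]
t 9.12 pos [518.6 274.  179.4] q [ 0.5  -0.08  1.63 -0.16  1.38  0.68] F [-0.2 -0.3 -2.2] w 0.202
shift mm [ 19.5  -2.4 -16.7] turn [1.5  9.81 0.1 ]
t 9.12 pos [518.6 274.  179.4] q [ 0.5  -0.08  1.63 -0.16  1.38  0.68] F [-0.2 -0.3 -2.2] w 0.202
shift mm [ 27.7  -3.7 -25.9] turn [ 2.3  14.75  0.1 ]
tip caddy frame [-98.8  -0.4  63.3]
```

>>> {"fn": "play_rows", "kwargs": {
  "steps": [
    [1,0.002,-0.0002,-0.0015,0.15,1,0],
    [1,0.0036,-0.0004,-0.003,0.28,1.8,0],
    [1,0.0036,-0.0004,-0.003,0.28,1.8,0],
    [1,0.0036,-0.0004,-0.003,0.28,1.8,0],
    [1,0.002,-0.0002,-0.0015,0.15,1,0],
    [1,0,0,0,0,0,0],
    [1,0,0,0,0,0,0]
  ]
}}

```text
t: 9.8
position: [536.1, 272.4, 167.2]
ee_rot: [0.566, 0.426, -0.51, 0.488]
contact_force: [-1.9, 0.7, 1.9]
gripper_width: 0.203
```

Run:
```python
from ov import *
for a in (5,3,0): delta(*lidgoal(-98,63.5,a))
ov("m5",{"scene":(370,140,120,150),"side":(80,200,180,185)})
```

```text
t 9.8 pos [536.1 272.4 167.2] q [ 0.44  0.04  1.52 -0.06  1.48  0.61] F [-1.9  0.7  1.9] w 0.203
shift mm [ 2.  -0.8 -4.6] turn [0.12 1.74 0.09]
t 9.8 pos [536.1 272.4 167.2] q [ 0.44  0.04  1.52 -0.06  1.48  0.61] F [-1.9  0.7  1.9] w 0.203
shift mm [ 5.4 -1.4 -8.2] turn [0.44 3.71 0.1 ]
t 9.8 pos [536.1 272.4 167.2] q [ 0.44  0.04  1.52 -0.06  1.48  0.61] F [-1.9  0.7  1.9] w 0.203
shift mm [ 10.2  -2.1 -13.7] turn [0.92 6.68 0.1 ]
tip caddy frame [-97.    1.   64.1]
```

>>> {"fn": "play_rows", "kwargs": {
  "steps": [
    [1,0.0015,-0.0003,-0.0025,0.15,1.2,0],
    [1,0.0017,-0.0004,-0.003,0.2,1.5,0],
    [1,0.0017,-0.0004,-0.003,0.2,1.5,0],
    [1,0.0017,-0.0004,-0.003,0.2,1.5,0],
    [1,0.001,-0.0002,-0.002,0.15,1,0],
    [1,0,0,0,0,0,0]
  ]
}}

```text
t: 10.4
position: [545.0, 270.9, 154.3]
ee_rot: [-0.538, -0.46, 0.539, -0.457]
contact_force: [1.2, 0.2, -1.6]
gripper_width: 0.205
```

Run:
```python
from ov import *
for a in (0,): delta(*lidgoal(-98,63,a))
ov("m6",{"scene":(370,140,120,150),"side":(80,200,180,185)})
```

```text
t 10.4 pos [545.  270.9 154.3] q [0.4  0.14 1.44 0.   1.56 0.56] F [ 1.2  0.2 -1.6] w 0.205
shift mm [ 1.3 -0.7 -1.3] turn [-0.14 -0.3   0.02]
tip caddy frame [-99.8   0.6  63.9]
```

>>> {"fn": "play_rows", "kwargs": {
  "steps": [
    [1,0,0,-0.002,0,0,0],
    [1,0,0,-0.003,0,0,0],
    [1,0,0,-0.003,0,0,0]
  ]
}}

```text
t: 10.75
position: [544.6, 271.2, 153.6]
ee_rot: [0.539, 0.459, -0.538, 0.458]
contact_force: [-3.9, -1.8, 11.0]
gripper_width: 0.197
```

Run:
```python
from ov import *
for a in (0,): delta(*lidgoal(-98,63,a))
ov("m7",{"scene":(370,140,120,150),"side":(80,200,180,185)})
a=cv2.imread("pics/raw_m7_scene.png")[170:290,370:490];b=cv2.imread("pics/raw_m7_side.png")[220:380,80:240]
cv2.imwrite("pics/m7r.png",np.hstack([cv2.resize(i,(395,395),interpolation=cv2.INTER_CUBIC) for i in (a,b)]))
```

```text
t 10.75 pos [544.6 271.2 153.6] q [0.4  0.13 1.45 0.   1.56 0.56] F [-3.9 -1.8 11. ] w 0.197
shift mm [ 1.7 -0.9 -0.6] turn [-0.16  0.01 -0.01]
tip caddy frame [-99.8   0.9  62.6]
```

View pics/m7r.png

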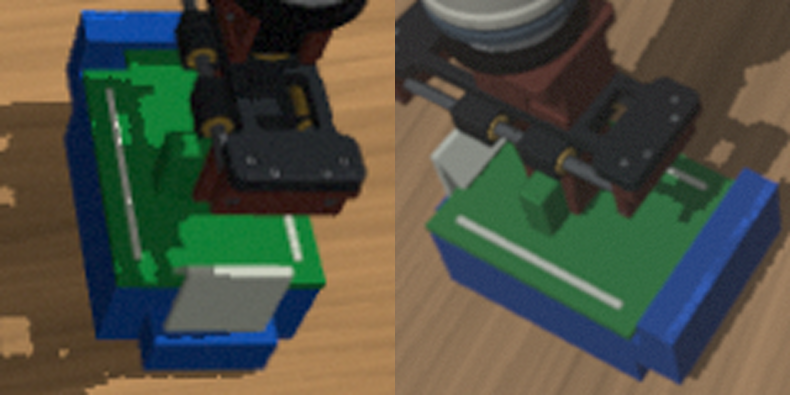

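The lid lies flat on the rim under the bridge, with the clip overlapping its back edge at about (230,275), and it takes an 11 N downward press. I ease off, open the jaws partway to stay clear of the clip, and rise.

>>> {"fn": "play_rows", "kwargs": {
  "steps": [
    [1,0,0,0,0,0,0],
    [0.1,0,0,0,0,0,0],
    [0.1,0,0,0,0,0,0],
    [0.1,0,0,0,0,0,0],
    [0.1,0,0,0,0,0,0],
    [0.1,0,0,0,0,0,0],
    [0.1,0,0,0,0,0,0],
    [0.1,0,0,0,0,0,0]
  ]
}}

```text
t: 11.52
position: [542.9, 271.7, 153.8]
ee_rot: [0.539, 0.46, -0.538, 0.458]
contact_force: [-0.6, 0.0, -0.7]
gripper_width: 0.45
```

>>> {"fn": "play_rows", "kwargs": {
  "steps": [
    [0.1,0,0,0.005,0,0,0],
    [0.1,0,0,0.015,0,0,0],
    [0.1,0,0,0.02,0,0,0],
    [0.1,0,0,0.025,0,0,0],
    [0.1,0,0,0.03,0,0,0],
    [0.1,0,0,0.03,0,0,0],
    [0.1,-0.01,-0.03,0.02,0,0,0],
    [0.1,-0.01,-0.035,0,0,0,0],
    [0.1,-0.01,-0.035,0,0,0,0],
    [0.1,-0.01,-0.035,0,0,0,0],
    [0.1,-0.01,-0.03,0,0,0,0],
    [0.1,0,0,0,0,0,0]
  ]
}}

```text
t: 12.52
position: [487.9, 101.7, 306.4]
ee_rot: [-0.536, -0.461, 0.537, -0.46]
contact_force: [-0.6, -0.3, -0.5]
gripper_width: 0.45
```

Run:
```python
from h import *
C=["scene","side"];cams=[camera_model(c) for c in C];ims=[snapshot(c) for c in C]
P=[535.4,272,-.16]
out=[]
for i,c in enumerate(C):
    cv2.imwrite(f"pics/fin_{c}.png",ims[i]);old=cv2.imread(f"pics/{c}0.png")
    for r in silhouettes(c,"clip")[:2]: print(c,"clip",round(r["p"],2),r["rect"])
    lo=[[423,248,459,271],[95,254,131,303]][i]
    for im in (old,ims[i]):
        k=hsvmask(im,(0,0,60),(180,70,255),lo,2);ys,xs=np.nonzero(k);print(c,"clip white",k.sum(),xs.min(),xs.max(),ys.min(),ys.max(),xs.mean().round(2),ys.mean().round(2))
    # lid green: fit pose at height 60
g=[hsvmask(im,(40,70,15),(88,255,255),r,0).astype(float) for im,r in zip(ims,[[390,165,475,285],[94,220,240,377]])]
def f(p,ii=(0,1),tip=False):
    s=0
    for i in ii:
        R=render(cams[i],[b+[0,0,60+p[3]] for b in (LID if tip else [LID[0],LID[2]])],[p[0],p[1],p[2]/100]);dcm=np.ones_like(R)
        B=render(cams[i],[box(-105,-82,-58,58,60,86),box(60,90,-35,35,60,98),box(-95,-70,-35,35,60,67)],P);s+=(np.abs(R-g[i])*(B<.05)).sum()
    return s
p0=np.array([535+9,271,-16,0.])
r=minimize(f,p0,method="Nelder-Mead",options=dict(initial_simplex=np.array([p0]+[p0+d for d in np.diag([5,5,5,5])]),xatol=.02))
print("lid",r.x.round(2),r.fun,"caddy-frame grip",(np.array([[np.cos(P[2]),np.sin(P[2])],[-np.sin(P[2]),np.cos(P[2])]])@(r.x[:2]-P[:2])).round(1))
a=ims[0][165:290,365:490];b=ims[1][215:385,80:250]
cv2.imwrite("pics/finr.png",np.hstack([cv2.resize(i,(395,395),interpolation=cv2.INTER_CUBIC) for i in (a,b)]))
s=telemetry.observe();print(s["t"],s["position"],s["gripper_width"])
```

```text
scene clip 0.89 [423.3, 248.7, 458.5, 270.2]
scene clip 0.45 [393.5, 181.3, 472.8, 258.7]
scene clip white 633 421 460 250 272 439.09 259.97
scene clip white 631 421 460 246 272 439.19 259.96
side clip 0.89 [91.9, 256.5, 130.7, 296.9]
side clip white 859 94 132 256 304 111.62 277.93
side clip white 824 94 131 256 304 111.51 277.46
lid [543.01 271.29 -15.63   2.4 ] 881.2627450980392 caddy-frame grip [7.6 0.5]
12.7167 [489.13115288 106.2372808  305.05644526] 0.4490560233501614
```

View pics/finr.png

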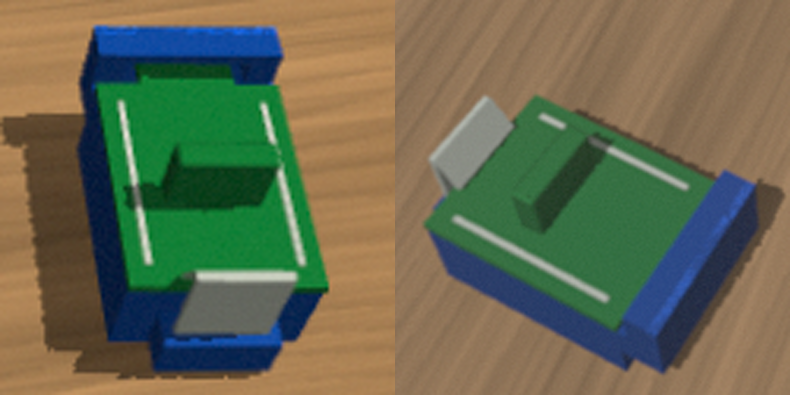

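The clip is back at its rest pixels in both views, the lid is flat with its tongue under the bridge, and the robot is clear. I hand in.

```bash
python3 -c "
from bench import manip
print(manip.finish_job())"
```

```text
the job is handed in; nothing more can be done
None
```

The green lid is on the caddy, its tongue is under the bridge and the clip has snapped over its back edge. I let go, backed the arm clear, and handed the job in at about 12.7 s. I never touched the orange lid.

**What I did:** I gripped the large green lid by its handle and tipped it 15° with the back up. I slid the tongue under the bridge, swung the back down, pressed to about 11 N, opened the jaws partway and withdrew.

**Last checks that agreed:**
- **Flat and hooked:** both views show the lid flat on the rim with the tongue under the bridge. By the arm's pose at the press, the tip was about at the back wall.
- **Clip:** in both views it sits within about half a pixel of where it rested before the job, now overlapping the lid's edge.

**Checks that disagreed:** a rough fit to the final pictures put the lid about 2.4 mm above its nominal height. It also put the tongue tip about 1.4 mm past the back wall, which can't be. That fit was poor, so I went by the pictures, the measured pose and the clip being back at rest.

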